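# Fetch a battery pack from behind a spring flap and click it into its dock

### The arm

A 6-joint arm with a two-finger parallel gripper is mounted at the origin on a cart in front of the work surface, level with it; the furniture and walls round the work are solid. World frame = base frame: x ahead of the robot, y to its left, z up, the work surface at z = 0. Lengths are in m, angles in degrees, forces in N, time in s.
With the tool pointing down it reaches from about 0.25 to 0.725 m from the base axis. Payload 9.7 kg.
Tool frame: the origin (TCP) lies at the very end of the fingers, on their centre line; the grasp point (between the pads) lies 19 mm behind it; z points along the fingers, y is the line along which they close (so a half turn about z gives the same grasp; the last joint's range is limited). The gripper opens to 85 mm and grips with 20 to 120 N. Pads are 22 mm wide; open, the fingers measure 114 mm over their backs; the gripper's body (76 mm by 85 mm) begins 54 mm behind the grasp point. The pads swing forward as they close: fully open they stand 13 mm farther back than shut.
Start: joints at [-72.307, 4.979, 10.078, 95.1, 0, 90], TCP at [0.167, -0.524, 0.231] pointing down, gripper open.
Joint ranges: [-179.16, 179.16], [-48.56, 103.87], [-65.8, 70.77], [-126.05, 130.52], [-82.76, 87.17], [-180, 180]. Speed limits (degrees/s): [127.2, 127.2, 147.25, 180, 180, 180].

### API

Orientations are given as [roll, pitch, yaw] about the fixed x, y, z axes, in that order (R = Rz(yaw) Ry(pitch) Rx(roll)).
In Python, from workcell import bot, viewer, finder gives the robot as it stands. The module is installed in compiled form; this text tells all that it offers.
- The arm moves only by the shell command python3 -m inch 'ROWS' [FORCE]. ROWS is JSON, a list that holds one entry, the list of rows, each a list of 7 numbers: the opening in per cent of the stroke, from 0 (shut) to 100 (fully open), then the shift along the tool's x, y, z in mm, then the turn, a rotation vector about the tool's x, y, z in degrees. In form: [[[grip, tx, ty, tz, ax, ay, az], ...]]. A call has 1 to 8 rows; each row shifts and turns the commanded pose from where the row before left it, along the tool's axes as they then stand; what a row does not reach is not made up. A row lasts 1/8 s, in which the tool goes at most 62.5 mm and 10.7 degrees, less where a joint would pass 70% of its speed; a pose out of reach is approached as far as the arm can. A call with a gripper value outside its range is refused whole. The fingers move at their own pace and stop on an object; FORCE is the grip in N (left out, the last holds). Time passes only in rows, so rows that do not move let the fingers close. It gives the time, the measured TCP pose, the force, the opening and the grip force at its end, in the units of the state.
- bot.get_obs(): the state, without advancing time (a new reading comes with each control period).
- viewer.camera(name): name is "scene" or "top" or "wrist"; returns a dict with "pixels" (480x640x3 uint8, red, green, blue), "vfov" (degrees; the focal length in pixels is half the picture's height over the tangent of half this angle, whatever the lens; pixels are square), "cx", "cy" (the principal point, pixels), "R" (3x3) and "t" (3): a world point X has camera coordinates R X + t. Camera axes: x right, y down, z forward; pixel columns grow to the right and rows downward; lengths in m; the calibration is good to about 2 mm. The wrist camera is an equidistant fisheye: a pixel r from the principal point sees the ray r / f radians off the axis. A picture is of the moment at which its call begins. There is no depth.
- bot.job_done(): hands the job in; it is judged then, once.
Trained networks look in the newest picture that a camera, given by its name, has taken for a name from the list of things; names that differ only in an ending like _2 or _b are one class to them, and where a whole thing is asked for, a point or a joint stands for the part that bears it (a point fixed in the world has none). Each returns a list of dicts, best first, with "conf" (0 to 1); they miss things now and then, are a little off and sometimes report something else, mostly with a low value. They report only what shows in the picture. A call takes as long as a camera call.
- finder.outline_of(camera, thing): "pixels" (480x640 bool, what is visible of it) and "extent" ([centre column, centre row, width, height] in pixels, round what is visible of it).
- finder.mark_of(camera, thing): "position" ([column, row] in pixels: a listed point, or the origin of a listed thing).
The state is a dict: "time": time; "q": joint angles; "qd": joint speeds; "joint_efforts": joint torques, N m; "ee_pos": TCP position; "tcp_rot": TCP orientation; "wrist_force": force on the tool from outside, world axes, zero at the start; "torque": the same for the moment, N m; "opening": finger opening in m; "grasp_force": force on a finger pad.
Only numpy, scipy, OpenCV 4.12 (cv2) and the standard library are available. Lean on these libraries where they do the work, as an engineer would, in place of code of your own. Each camera call takes 0.05 s, during which the arm holds its last target. There are 200 camera calls.

### The job

Fetch the battery pack from the grey shelter: swing the shelter's spring flap up and keep it open with the hand while the fingertips reach in behind the pack and draw it out along the bench through the open front, then let the flap fall shut. Then slide the pack lengthwise into the dock, through the flared mouth and along the rails, until the spring catch has been pushed aside and has snapped back behind the pack. Keep the pack the right way up, leave it seated there, and leave the other things on the bench where they are.

Things in the scene. Friction and masses are not known exactly. Their poses are not given: they have to be found in the camera images.
- shelter: Low grey steel bay fixed to the bench, no floor: 58 mm wide (y), 140 mm long (x) from its open mouth at x=-70 to the rear wall's inner face at x=+70; walls 5 mm thick, right (-y) 56 mm high, left 40, rear sloping between. A flap covers the top. Origin: bay centre at bench level; x from mouth to rear wall, y left, z up. Mouth roughly faces the robot; shelter and dock may trade sides.
- flap (a joint): Flap angle (rad): 0 shut, grows as it swings up; 1.37 upright, 2.3 stop. Aluminium sheet 3 mm thick, 144 mm long (x), over the shelter's whole length, hinged on the shelter's left (+y) top edge; shut, it rises 0.2 rad towards its free edge on the right. A weak spring always shuts it (0.05-0.1 N m, about 1 N at the edge); it never stays open by itself.
- flap_hinge (a point): Middle of the flap's hinge line (which runs along the shelter's x): 44 mm left of the shelter's centre line, 42 mm above the bench. Turns with the flap.
- flap_edge (a point): Middle of the flap's free edge: a rolled bead 8 mm thick, 136 mm long along the shelter's x, 112 mm from the hinge. Shut, it overhangs the right wall's outer face by about 31 mm, 67 mm above the bench, open underneath, so that tilted fingertips get under it from the right. Turns with the flap.
- pack: Black battery pack, block 80 mm long (x), 50 wide (y), 32 high, about 0.35 kg, both ends alike. Origin: centre of its underside, z up. It starts flat on the bench in the shelter, lengthwise, its front end 2 to 10 mm inside the mouth, about 4 mm free on each side and at least 50 mm free behind it.
- dock: Grey plastic dock fixed to the bench, no floor: two rails 14 mm high, 53 mm apart along x, open towards -x (roughly to the robot), flaring from x=-62 to about 70 mm wide at x=-84. At the far end a 40 mm high block, stop face at x=+57, with a hood from x=+27 on, 35 mm above the bench, under which the pack's end goes. Origin: centre line, bench level; x into the dock, z up.
- dock_seat (a point): Where the pack's origin lies when it is fully home; axes as the dock's. 16 mm beyond the dock's origin.
- dock_mouth (a point): Where the straight rails begin, on the centre line at bench level, 62 mm before the dock's origin; axes as the dock's.
- catch (a joint): Spring catch in the dock's left rail: steel tongue 19 mm high, hinged near the mouth, slanting inward to a hook 6 mm into the channel at x=-25. Angle (rad): 0 at rest, grows as pushed outward. The sliding pack pushes it aside (about 0.18 rad, 3 N) and it snaps back to 0 behind the pack's rear end, which then has about 2 mm play. Sliding in takes 3 to 8 N.
- film_tape: Bystander: roll of tape, 56 mm diameter, 15 mm high, lying flat; origin centre of underside.
- marker: Bystander: felt marker 136 mm long (its y), 12 mm thick, lying; origin centre of underside.
- tweezers: Bystander: black tweezers 121 mm long (its y), lying; origin centre of underside.
- solvent_bottle: Bystander: small white bottle, 44 mm diameter, 105 mm high, standing; origin centre of underside.
- solder_spool: Bystander: spool of solder wire, 49 mm diameter, 43 mm high, standing on a flange; origin centre of underside.

How it is judged (in metres and radians):
On the way, in this order (a step that is already met when the one before it is completed fails the run):
1. the flap is swung well up (more than 0.9 rad) (value of joint flap above 0.9 rad), for 0.2 s.
2. the pack is drawn at least 32 mm towards the mouth, along the bench, while the arm keeps the flap open (more than 0.5 rad) (x of pack in the frame of shelter below -0.06 m and value of joint flap above 0.5 rad and height (world z) of pack below 0.02 m and contact force between the arm and shelter above 0.1 N), for 0.05 s.
3. the pack is out of the shelter's mouth and the flap has fallen shut (x of pack in the frame of shelter below -0.105 m and value of joint flap below 0.08 rad), for 0.05 s.
4. the pack, sliding in between the rails, pushes the catch aside (value of joint catch above 0.08 rad and y of pack in the frame of dock_seat between -0.012 and 0.012 m), for 0.02 s.
At the end, for the whole second after the job is handed in: The pack rests flat and still in the dock, within 5 mm of its seat lengthwise and sideways and 0.08 rad of the rails, with the catch snapped back behind it (under 0.03 rad), and the shelter's flap is shut (under 0.08 rad) (x of pack in the frame of dock_seat between -0.005 and 0.005 m and y of pack in the frame of dock_seat between -0.005 and 0.005 m and height (world z) of pack below 0.005 m and angle between the x axis of pack and the x axis of dock, either way round below 0.08 rad and angle between pack's own z axis and vertical below 0.06 rad and value of joint catch below 0.03 rad and value of joint flap below 0.08 rad and linear speed of pack below 0.01 m/s); the robot touches nothing.
It fails at once if the pack is tipped by more than 0.6 rad (angle between pack's own z axis and vertical above 0.6 rad).
It fails at once if a bystander (tape, marker, tweezers, bottle, spool) is moved by more than 30 mm (distance of any of film_tape, marker, tweezers, solvent_bottle, solder_spool from where it was at the start of the episode above 0.03 m).
It also fails if it takes over 72 s, if anything falls off the work surface, if the arm or the gripper's body presses on something with over 40 N, if the wrist force passes 120 N, or if a joint passes its speed limit or range.

## Working session

There is one attempt and no reset: what is moved stays moved. The work goes in short steps, Python scripts to look and compute and a shell command to move; the robot and the scene stay as the last step left them, time stands still between calls to the robot, and variables do not carry over. Pictures are saved under pics/ and viewed, at most 14 in all, crops included, and the job is handed in when it is done.

```bash
mkdir -p pics; ls; cat > h.py <<'E'
import numpy as np, cv2
from workcell import bot, viewer, finder
from scipy.spatial.transform import Rotation as Ro
def f_of(c): return 240/np.tan(np.radians(c["vfov"])/2)
def proj(c,X):
    X=np.atleast_2d(X); p=X@np.array(c["R"]).T+np.array(c["t"]); f=f_of(c)
    return np.c_[c["cx"]+f*p[:,0]/p[:,2], c["cy"]+f*p[:,1]/p[:,2]]
def back(c,uv,z=0.):
    f=f_of(c); R=np.array(c["R"]); t=np.array(c["t"])
    d=R.T@np.array([(uv[0]-c["cx"])/f,(uv[1]-c["cy"])/f,1.]); o=-R.T@t
    return o+d*(z-o[2])/d[2]
def save(c,n): cv2.imwrite("pics/"+n+".png",np.ascontiguousarray(c["pixels"][:,:,::-1]))
E
python3 - <<'E'
from h import *
print({k:np.round(v,3) for k,v in bot.get_obs().items()})
zs=dict(shelter=0,flap_hinge=.042,flap_edge=.067,pack=0,dock=0,dock_seat=0,dock_mouth=0,film_tape=0,marker=0,tweezers=0,solvent_bottle=0,solder_spool=0)
for n in ["top","scene"]:
    c=viewer.camera(n); save(c,n+"0"); print(n,c["vfov"],np.round(c["t"],3),np.round(-np.array(c["R"]).T@c["t"],3))
    for k,z in zs.items():
        for r in finder.mark_of(n,k)[:2]:
            print(k,round(r["conf"],2),np.round(r["position"],1),np.round(back(c,r["position"],z),4))
E
```

```text
pics
{'time': np.float64(0.0), 'q': array([-7.2308e+01,  5.0120e+00,  1.0036e+01,  9.5099e+01, -1.0000e-03,
        8.9999e+01]), 'qd': array([ 0.018, -0.01 , -0.038,  0.005, -0.074, -0.11 ]), 'joint_efforts': array([ 0.0000e+00, -5.2039e+01,  4.6479e+01,  1.7000e-02, -0.0000e+00,
       -0.0000e+00]), 'ee_pos': array([ 0.167, -0.524,  0.231]), 'tcp_rot': array([-1.79925e+02,  1.00000e-03,  1.76930e+01]), 'wrist_force': array([ 0.219, -0.472, -1.113]), 'torque': array([ 0.011,  0.015, -0.028]), 'grasp_force': np.float64(0.0), 'opening': np.float64(0.085)}
top 47.04562674739017 [0.154 0.575 0.957] [0.344 0.175 1.058]
shelter 0.59 [246.8 221.9] [0.6048 0.3102 0.    ]
flap_hinge 0.78 [216.5 219.8] [0.595  0.3627 0.042 ]
flap_edge 0.97 [273.3 211.9] [0.6105 0.254  0.067 ]
flap_edge 0.65 [389.7 259.1] [0.5346 0.0352 0.067 ]
pack 0.63 [275.2 209.5] [0.6336 0.256  0.    ]
dock 0.59 [395.1 227.2] [0.6121 0.0169 0.    ]
dock_seat 0.8 [390.5 221.7] [0.6227 0.0263 0.    ]
dock_seat 0.18 [314.5 297.1] [0.4644 0.1677 0.    ]
dock_mouth 0.65 [391.2 257.6] [0.5506 0.0229 0.    ]
film_tape 0.63 [320
[... 340 characters left out ...]
.4778 0.    ]
scene 43.100330730142026 [0.531 0.228 1.05 ] [-0.221  0.942  0.706]
shelter 0.8 [262.  282.3] [0.6005 0.3125 0.    ]
flap_hinge 0.64 [246.1 273.2] [0.5968 0.3541 0.042 ]
flap_edge 0.66 [285.2 243. ] [0.6041 0.2473 0.067 ]
pack 0.8 [266.1 285.5] [0.586  0.3133 0.    ]
dock 0.81 [353.5 235.4] [0.6141 0.0303 0.    ]
dock_seat 0.66 [357.  235.3] [0.6091 0.0237 0.    ]
dock_mouth 0.93 [375.7 246.4] [0.5463 0.0276 0.    ]
film_tape 0.44 [288.8 243.7] [0.6829 0.1703 0.    ]
marker 0.61 [359.8 283.9] [0.4657 0.1639 0.    ]
tweezers 0.77 [425.6 234. ] [ 0.5084 -0.105   0.    ]
solvent_bottle 0.75 [184.1 310.1] [0.6231 0.483  0.    ]
solder_spool 0.84 [233.6 353.2] [0.4615 0.4845 0.    ]
```

View pics/top0.png

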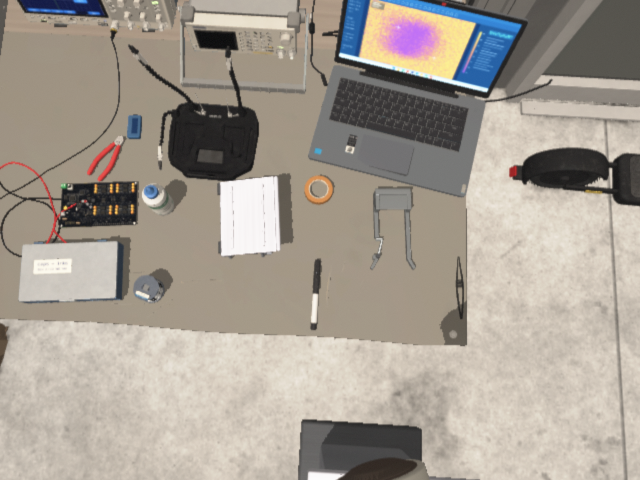

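View pics/scene0.png

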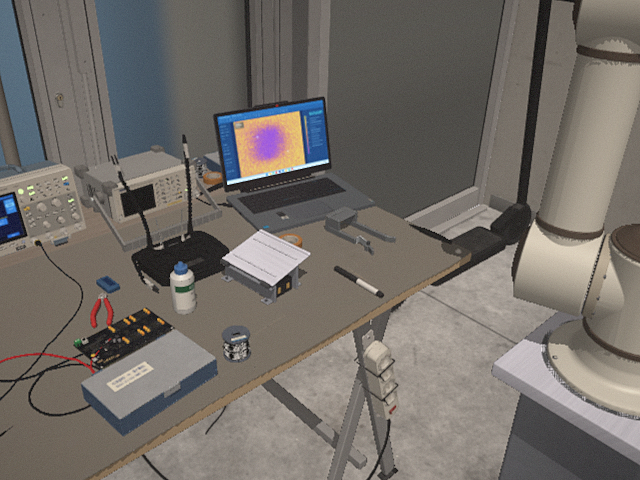

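The top view shows the white flap at cols 220–280, rows 177–255, and the dock at cols 373–415, rows 187–270 with its mouth toward the robot. The marker is at (316,293), between them, and the tape at (319,189). The scene view shows the black pack front in the shelter mouth at about (285,288). Next I fit the poses to the outlines.

```bash
cat > fit.py <<'E'
from h import *
from scipy.optimize import minimize
def T(p,P): 
    a=p[2]; P=np.asarray(P,float); return np.c_[p[0]+P[:,0]*np.cos(a)-P[:,1]*np.sin(a),p[1]+P[:,0]*np.sin(a)+P[:,1]*np.cos(a),P[:,2]]
def prism(xy,z0,z1): return [[x,y,z] for x,y in xy for z in (z0,z1)]
S=4
def sil(c,p,prisms):
    m=np.zeros((480*S,640*S),np.uint8)
    for P in prisms:
        h=cv2.convexHull((proj(c,T(p,P))*S).astype(np.float32))
        cv2.fillConvexPoly(m,np.round(h).astype(np.int32),255)
    return cv2.resize(m,(640,480),interpolation=cv2.INTER_AREA)/255.
def flap(ang=0):
    s=.2+ang;d=np.array([-np.cos(s),np.sin(s)]);h=np.array([.044,.042])
    e=h+.114*d
    return [[[x,*q] for x in (-.072,.072) for q in (h,e)]]
def dock(t=.006,e=.075):
    r=[]
    for s in (1,-1):
        r.append(prism([(-.062,s*.0265),(.057,s*.0265),(.057,s*(.0265+t)),(-.062,s*(.0265+t))],0,.014))
        r.append(prism([(-.062,s*.0265),(-.084,s*.035),(-.084,s*(.035+t)),(-.062,s*(.0265+t))],0,.014))
    r.append(prism([(.057,-.0265-t),(e,-.0265-t),(e,.0265+t),(.057,.0265+t)],0,.04))
    r.append(prism([(.027,-.0265-t),(e,-.0265-t),(e,.0265+t),(.027,.0265+t)],.035,.04))
    return r
def fit(cs,ms,model,p0):
    def cost(p): return sum(1-(np.minimum(m,s).sum()/np.maximum(m,s).sum()) for c,m in zip(cs,ms) for s in [sil(c,p[:3],model(*p[3:]))])
    n=len(p0); d=np.array([.008,.008,.06,.003,.006][:n]); sx=np.vstack([p0]+[np.array(p0)+d[i]*np.eye(n)[i] for i in range(n)])
    r=minimize(cost,p0,method="Nelder-Mead",options=dict(initial_simplex=sx,xatol=1e-5,fatol=1e-5,maxiter=300))
    return r.x,r.fun
E
cat > a.py <<'E'
from fit import *
C={n:viewer.camera(n) for n in("top","scene")}
M={}
for n in C:
    for k in("flap","dock","shelter","pack"):
        o=finder.outline_of(n,k); print(n,k,[(round(x["conf"],2),np.round(x["extent"]),int(x["pixels"].sum())) for x in o[:2]])
        if o:M[n,k]=o[0]["pixels"].astype(float)
np.save("M.npy",M,allow_pickle=True)
for k,mod,p0 in(("flap",flap,[.602,.311,.05]),("dock",dock,[.61,.025,.05,.006,.075])):
    for ns in(["top"],["scene"],["top","scene"]):
        p,f=fit([C[n] for n in ns],[M[n,k] for n in ns],mod,p0); print(k,ns,np.round(p,4),round(f,3))
    img=[]
    for n in C:
        im=np.ascontiguousarray(C[n]["pixels"][:,:,::-1])
        s=4; u,v=proj(C[n],[[p[0],p[1],.03]])[0].astype(int); cr=cv2.resize(im[v-62:v+62,u-50:u+50],None,fx=s,fy=s,interpolation=cv2.INTER_CUBIC)
        for P in mod(*p[3:]):
            h=cv2.convexHull(((proj(C[n],T(p,P))-[u-50,v-62])*s).astype(np.float32)); cv2.polylines(cr,[h.astype(int)],True,(0,0,255))
        img.append(cr)
    cv2.imwrite(f"pics/fit_{k}.png",np.hstack(img))
E
python3 a.py
```

```text
top flap [(0.93, array([250., 216.,  58.,  79.]), 4362)]
top dock [(0.71, array([393., 229.,  38.,  83.]), 1465), (0.7, array([249., 215.,  64.,  78.]), 4389)]
top shelter [(0.61, array([250., 214.,  62.,  85.]), 4374)]
top pack [(0.66, array([319., 190.,  29.,  31.]), 488)]
scene flap [(0.8, array([267., 258.,  84.,  60.]), 2602), (0.67, array([359., 242.,  17.,  13.]), 72)]
scene dock [(0.6, array([358., 231.,  75.,  46.]), 1138)]
scene shelter [(0.56, array([266., 270.,  92.,  76.]), 3691)]
scene pack [(0.79, array([281., 284.,  20.,  20.]), 250)]
flap ['top'] [0.6035 0.311  0.105 ] 0.018
flap ['scene'] [0.6041 0.3089 0.11  ] 0.026
flap ['top', 'scene'] [0.6037 0.3106 0.101 ] 0.063
dock ['top'] [0.6126 0.0254 0.0756 0.0078 0.0677] 0.157
dock ['scene'] [0.6089 0.0272 0.0861 0.006  0.0695] 0.169
dock ['top', 'scene'] [0.6124 0.0256 0.0677 0.0078 0.0673] 0.338
```

View pics/fit_dock.png

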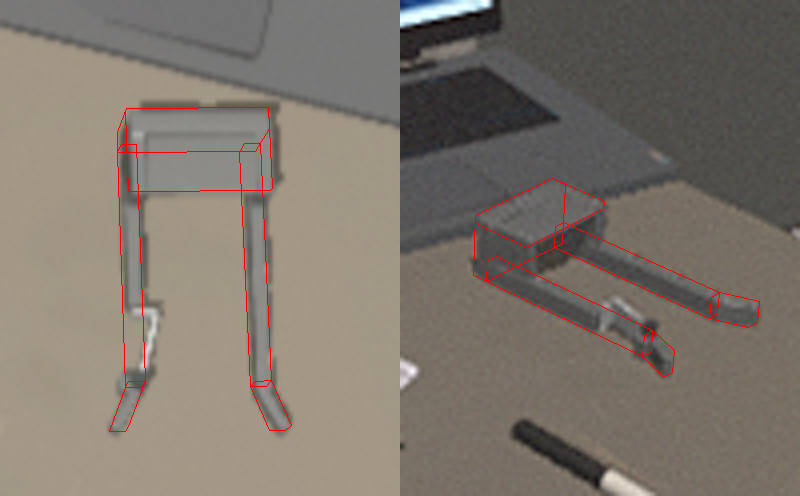

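View pics/fit_flap.png

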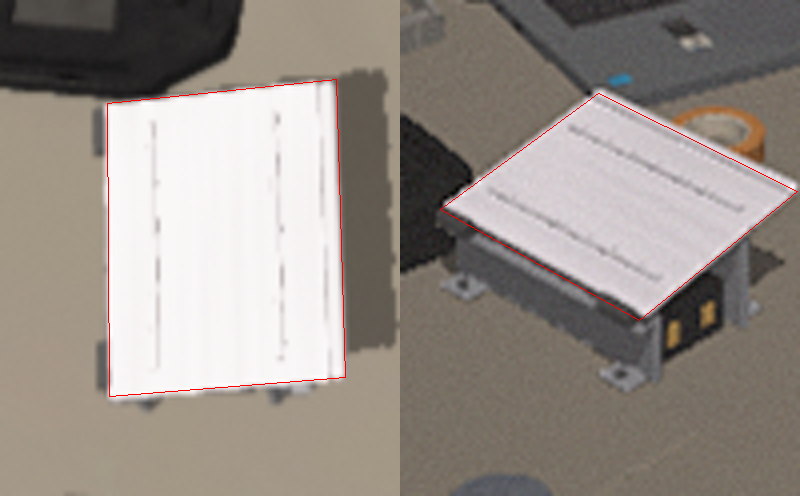

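The flap overlay matches both views. The dock overlay is turned slightly too far, because the true rails (cols 125/268 at row 200 in the crop) give a smaller yaw. I'll refit using colour.

```bash
cat > b.py <<'E'
from fit import *
C={n:viewer.camera(n) for n in("top","scene")}
c=C["top"]; hsv=cv2.cvtColor(c["pixels"],cv2.COLOR_RGB2LAB).astype(float)
b=hsv[:,:,2]-128  # yellowness
reg=np.zeros((480,640),bool); reg[186:275,366:420]=1
print("b bench",np.median(b[230:260,385:400]),"dock",np.median(b[196:206,385:405]))
thr=(np.median(b[230:260,385:400])+np.median(b[196:206,385:405]))/2
m=((b<thr)&reg).astype(np.uint8)
n,l,st,_=cv2.connectedComponentsWithStats(m); 
# per-row rail edges: use inner edges -> back-project at z=.014
cl=[]
for v in range(214,262,3):
    xs=np.where(m[v])[0]; 
    if len(xs)<2: continue
    L=xs[xs<393];R=xs[xs>393]
    if len(L) and len(R):
        pl=back(c,(L.min(),v),.014);pr=back(c,(R.max()+1,v),.014); pi=back(c,(R.min(),v),.014); cl.append([v,*(pl[:2]),*(pr[:2]),pi[1]])
print(np.round(cl,4))
mm=m.astype(float)
p,f=fit([c],[mm],dock,[.612,.025,.045,.006,.07]); print(np.round(p,4),f)
ic=[]
for s in (1,-1):
  pass
from itertools import product
big=cv2.resize(np.ascontiguousarray(c["pixels"][180:280,360:430,::-1]),None,fx=6,fy=6,interpolation=cv2.INTER_CUBIC)
for P in dock(*p[3:]): cv2.polylines(big,[cv2.convexHull(((proj(c,T(p,P))-[359.5,179.5])*6).astype(np.float32)).astype(int)],True,(0,0,255))
mk=cv2.resize(m[180:280,360:430]*255,None,fx=5,fy=6,interpolation=0)
cv2.imwrite("pics/dock2.png",np.hstack([big,cv2.cvtColor(mk,8)]))
E
python3 b.py
```

```text
b bench 10.0 dock 2.0
[[ 2.140e+02  6.326e-01  6.100e-02  6.369e-01 -7.400e-03  2.300e-03]
 [ 2.170e+02  6.266e-01  6.080e-02  6.309e-01 -9.500e-03  2.000e-04]
 [ 2.200e+02  6.205e-01  6.060e-02  6.248e-01 -9.700e-03  1.000e-04]
 [ 2.230e+02  6.145e-01  6.040e-02  6.188e-01 -9.800e-03 -0.000e+00]
 [ 2.260e+02  6.084e-01  6.010e-02  6.128e-01 -9.900e-03 -2.000e-04]
 [ 2.290e+02  6.024e-01  5.990e-02  6.067e-01 -1.000e-02 -3.000e-04]
 [ 2.320e+02  5.964e-01  5.970e-02  6.007e-01 -1.020e-02 -5.000e-04]
 [ 2.350e+02  5.904e-01  5.950e-02  5.947e-01 -1.030e-02 -6.000e-04]
 [ 2.380e+02  5.846e-01  5.740e-02  5.889e-01 -1.240e-02 -7.000e-04]
 [ 2.410e+02  5.792e-01  4.750e-02  5.829e-01 -1.250e-02 -2.800e-03]
 [ 2.440e+02  5.733e-01  4.730e-02  5.770e-01 -1.260e-02 -2.900e-03]
 [ 2.470e+02  5.672e-01  4.900e-02  5.710e-01 -1.270e-02 -3.100e-03]
 [ 2.500e+02  5.612e-01  5.080e-02  5.651e-01 -1.290e-02 -3.200e-03]
 [ 2.530e+02  5.552e-01  5.250e-02  5.592e-01 -1.300e-02 -3.300e-03]
 [ 2.560e+02  5.488e-01  6.000e-02  5.535e-01 -1.500e-02 -3.500e-03]
 [ 2.590e+02  5.430e-01  5.980e-02  5.476e-01 -1.510e-02 -3.600e-03]]
[0.6128 0.0244 0.0609 0.0078 0.0677] 0.13846913049926102
```

View pics/dock2.png

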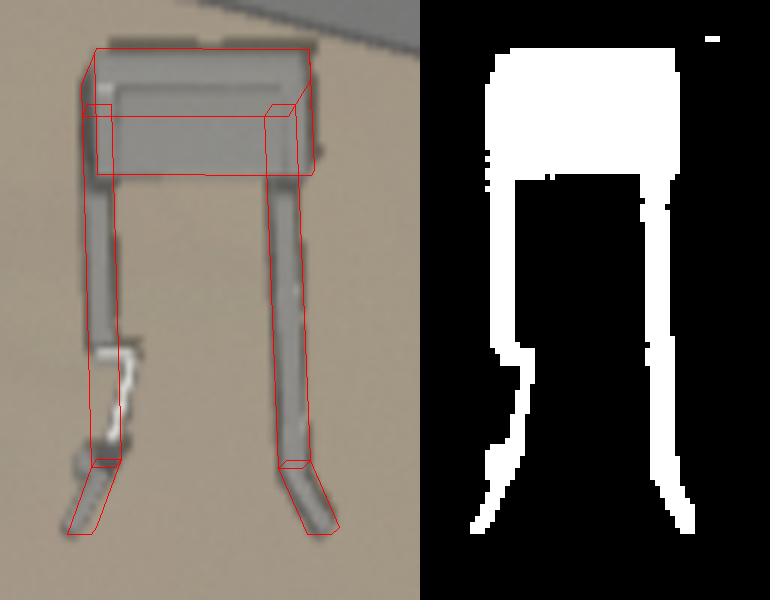

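```bash
cat > plan.py <<'E'
# usage: plan.py s|d x y z tilt grip [n] [flip]: target TCP in shelter/dock frame (mm), tilt deg of fingers toward +y
import sys; from h import *
SH=(.6037,.3107,.105); DK=(.6128,.0245,.055)
def frame(k): p=SH if k=="s" else DK; return np.array([p[0],p[1],0]),Ro.from_euler("z",p[2])
def target(k,x,y,z,tilt,flip=0):
    o,F=frame(k); return o+F.apply(np.array([x,y,z])/1e3), F*Ro.from_euler("x",tilt,degrees=True)*Ro.from_euler("xyz",[180,0,180*flip],degrees=True)
def now():
    s=bot.get_obs(); return s,np.array(s["ee_pos"]),Ro.from_euler("xyz",s["tcp_rot"],degrees=True)
if __name__=="__main__":
    k=sys.argv[1]; x,y,z,t,g=map(float,sys.argv[2:7]); n=int(sys.argv[7]) if len(sys.argv)>7 else 0; fl=int(sys.argv[8]) if len(sys.argv)>8 else 0
    s,p,R=now(); P,Q=target(k,x,y,z,t,fl)
    o,F=frame(k); print("t",round(s["time"],2),"local now",np.round(F.inv().apply(p-o)*1e3,1),"rot",np.round(s["tcp_rot"],1),"F",np.round(s["wrist_force"],1),"q",np.round(s["q"],1),"target",np.round(P,3))
    w=(R.inv()*Q).as_rotvec(); d=P-p
    n=n or int(max(1,np.ceil(np.linalg.norm(d)/.05),np.ceil(np.degrees(np.linalg.norm(w))/9)))
    rows=[]
    for i in range(n):
        Ri=R*Ro.from_rotvec(w*i/n); rows.append([g,*np.round(Ri.inv().apply(d/n)*1e3,1),*np.round(np.degrees(w/n),1)])
    print(rows)
E
python3 plan.py s 37 -115 200 0 100; python3 plan.py s 37 -115 200 0 100 0 1; python3 -m inch '[[[100,0,0,0,0,0,10],[100,0,0,0,0,0,0]]]'; python3 -c "
from h import *;s=bot.get_obs();print(s['q'],s['tcp_rot'],s['time'])"
```

```text
t 1.9 local now [-521.6 -784.3  231.3] rot [180.    0.   17.7] F [ 0.1  0.7 -0.2] q [-72.3   5.   10.1  95.1  -0.   90. ] target [0.653 0.2   0.2  ]
[[100.0, np.float64(37.9), np.float64(-30.1), np.float64(1.7), np.float64(0.0), np.float64(-0.0), np.float64(0.6)], [100.0, np.float64(37.6), np.float64(-30.6), np.float64(1.7), np.float64(0.0), np.float64(-0.0), np.float64(0.6)], [100.0, np.float64(37.2), np.float64(-31.0), np.float64(1.7), np.float64(0.0), np.float64(-0.0), np.float64(0.6)], [100.0, np.float64(36.9), np.float64(-31.4), np.float64(1.7), np.float64(0.0), np.float64(-0.0), np.float64(0.6)], [100.0, np.float64(36.5), np.float64(-31.8), np.float64(1.7), np.float64(0.0), np.float64(-0.0), np.float64(0.6)], [100.0, np.float64(36.2), np.float64(-32.2), np.float64(1.7), np.float64(0.0), np.float64(-0.0), np.float64(0.6)], [100.0, np.float64(35.8), np.float64(-32.6), np.float64(1.7), np.float64(0.0), np.float64(-0.0), np.float64(0.6)], [100.0, np.float64(35.4), np.float64(-33.0), np.float64(1.7), np.float64(0.0), np.float64(-0.0), np.float64(0.6)], [100.0, np.float64(35.0), np.f
[... 3029 characters left out ...]
loat64(1.6), np.float64(0.0), np.float64(0.0), np.float64(-8.9)], [100.0, np.float64(-10.5), np.float64(44.7), np.float64(1.6), np.float64(0.0), np.float64(0.0), np.float64(-8.9)], [100.0, np.float64(-17.3), np.float64(42.5), np.float64(1.6), np.float64(0.0), np.float64(0.0), np.float64(-8.9)], [100.0, np.float64(-23.6), np.float64(39.3), np.float64(1.6), np.float64(0.0), np.float64(0.0), np.float64(-8.9)]]
time: 2.15
ee_pos: [0.1671, -0.524, 0.2313]
tcp_rot: [180.0, -0.0, 7.7]
wrist_force: [-0.2, 0.2, -0.6]
opening: 0.0855
grasp_force: 0.0
[-7.23082430e+01  4.97763265e+00  1.00792041e+01  9.50998744e+01
  2.51639101e-04  9.99458476e+01] [ 1.79998372e+02 -5.40967508e-04  7.74590939e+00] 2.15
```

The wrist needs the half-turned grasp (q6 rises with az), so I travel there with the yaw following the base and the fingers closing on the way.

```bash
sed -i 's/print(rows)/print(" ".join("["+",".join("%g"%v for v in r)+"]" for r in rows))/' plan.py
python3 -m inch '[[[0,0,0,0,0,0,-10],[0,36,-29,2,0,0,-9],[0,40,-23,2,0,0,-9],[0,43,-16,2,0,0,-9],[0,45,-9,2,0,0,-9],[0,46,-2,2,0,0,-9],[0,46,5,2,0,0,-9],[0,44,12,2,0,0,-9]]]'
python3 -m inch '[[[0,42,18,2,0,0,-9],[0,39,25,2,0,0,-9],[0,34,30,2,0,0,-9],[0,29,35,2,0,0,-9],[0,24,39,2,0,0,-9],[0,17,43,2,0,0,-9],[0,11,45,2,0,0,-9],[0,0,0,0,0,0,0]]]'
python3 plan.py s 37 -140 140 45 0 0 1
```

```text
time: 3.15
ee_pos: [0.3463, -0.2546, 0.2174]
tcp_rot: [180.0, 0.0, 81.2]
wrist_force: [-0.3, -0.7, 0.6]
opening: -0.0001
grasp_force: 0.0
time: 4.15
ee_pos: [0.5186, 0.0174, 0.2024]
tcp_rot: [-180.0, -0.1, 144.2]
wrist_force: [-0.7, -1.0, -0.5]
opening: -0.0001
grasp_force: 0.0
t 4.15 local now [-115.4 -282.7  202.4] rot [-1.800e+02 -1.000e-01  1.442e+02] F [-0.7 -1.  -0.5] q [ 1.9  0.3  2.  91.8  0.  37.7] target [0.655 0.175 0.14 ]
[0,-2.6,29.7,8.9,-6.1,2.3,-5.7] [0,-5.9,28.2,11.8,-6.1,2.3,-5.7] [0,-9.2,26,14.4,-6.1,2.3,-5.7] [0,-12.2,23.3,16.6,-6.1,2.3,-5.7] [0,-15.1,20.1,18.4,-6.1,2.3,-5.7] [0,-17.7,16.4,19.7,-6.1,2.3,-5.7] [0,-19.9,12.4,20.5,-6.1,2.3,-5.7]
```

```bash

python3 -m inch '[[[0,-2.5,29.5,9,-6,2.5,-5.5],[0,-6,28,12,-6,2.5,-5.5],[0,-9,26,14.5,-6,2.5,-5.5],[0,-12,23.5,16.5,-6,2.5,-6],[0,-15,20,18.5,-6,2.5,-6],[0,-17.5,16.5,19.5,-6,2.5,-6],[0,-20,12.5,20.5,-6,2.5,-6],[0,0,0,0,0,0,0]]]'
python3 plan.py s 37 -108 34 45 0 0 1
```

```text
time: 5.15
ee_pos: [0.6543, 0.1712, 0.1346]
tcp_rot: [135.5, -0.9, -173.3]
wrist_force: [-0.2, -0.9, 0.1]
opening: 0.0001
grasp_force: 0.0
t 5.15 local now [  35.7 -144.1  134.6] rot [ 135.5   -0.9 -173.3] F [-0.2 -0.9  0.1] q [ -2.3  26.6  16.5  89.5  43.7 -12.5] target [0.652 0.207 0.034]
[0,-1.1,-15,32.3,-0.2,-0.4,-0] [0,-0.9,-15,32.3,-0.2,-0.4,-0] [0,-0.7,-15.1,32.3,-0.2,-0.4,-0]
```

```bash

python3 -m inch '[[[0,-1,-15,32,0,-0.5,0],[0,-1,-15,32,0,-0.5,0],[0,-1,-15,32,0,0,0],[0,0,0,0,0,0,0]]]'
python3 plan.py s 37 -62 34 45 0 3 1
python3 - <<'E'
from h import *
a=[viewer.camera(n) for n in("wrist","scene")]; 
i=[a[0]["pixels"],cv2.resize(a[1]["pixels"][160:340,170:400],(640,501))[:480]]
cv2.imwrite("pics/app.png",cv2.resize(np.hstack(i)[:,:,::-1],(800,300)))
E
```

```text
time: 5.65
ee_pos: [0.6514, 0.2069, 0.0384]
tcp_rot: [135.6, -0.0, -174.1]
wrist_force: [-0.6, -0.0, 0.1]
opening: 0.0
grasp_force: 0.0
t 5.65 local now [  36.6 -108.3   38.4] rot [ 135.6   -0.  -174.1] F [-0.6 -0.   0.1] q [ 0.7 26.5  5.7 74.3 44.2 -7.3] target [0.647 0.253 0.034]
[0,-0.1,10,11.8,-0.2,0,-0] [0,-0.1,9.9,11.9,-0.2,0,-0] [0,-0.1,9.9,11.9,-0.2,0,-0]
```

View pics/app.png

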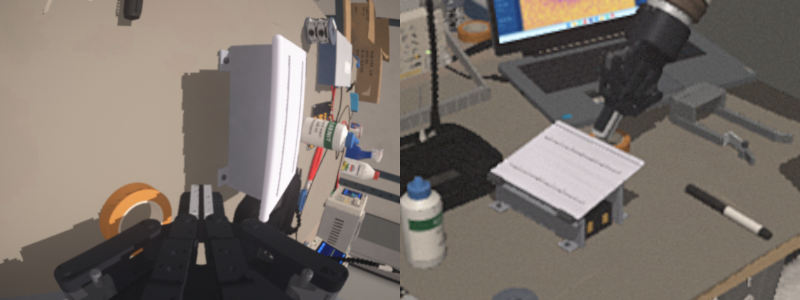

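The wrist view shows the closed fingertips level with and right of the flap's bead, with the tape below and clear. The scene view agrees. I slide under the bead and start lifting.

```bash

python3 -m inch '[[[0,0,10,12,0,0,0],[0,0,10,12,0,0,0],[0,0,10,12,0,0,0],[0,0,0,0,0,0,0]]]'
python3 plan.py s 37 -50 75 45 0 4 1
```

```text
time: 6.25
ee_pos: [0.6477, 0.2551, 0.0347]
tcp_rot: [135.5, 0.1, -173.9]
wrist_force: [-0.0, -1.7, -0.7]
opening: -0.0004
grasp_force: 0.0
t 6.25 local now [ 37.9 -59.9  34.7] rot [ 1.355e+02  1.000e-01 -1.739e+02] F [-0.  -1.7 -0.7] q [ 4.8 25.1  3.4 69.4 44.5 -1.7] target [0.646 0.265 0.075]
[0,0.2,8.8,-5.5,-0.1,0,0] [0,0.2,8.8,-5.4,-0.1,0,0] [0,0.2,8.8,-5.4,-0.1,0,0] [0,0.2,8.9,-5.4,-0.1,0,0]
```

```bash

python3 -m inch '[[[0,0,9,-5.5,0,0,0],[0,0,9,-5.5,0,0,0],[0,0,9,-5.5,0,0,0],[0,0,9,-5.5,0,0,0]]]'
python3 plan.py s 37 -28 99 40 0 4 1
python3 - <<'E'
from fit import *
c=viewer.camera("scene");o=finder.outline_of("scene","flap")
print(o[0]["conf"],o[0]["extent"] if o else 0)
from plan import SH
for a in np.arange(0,1.5,.1):
    s=sil(c,SH,flap(a));m=o[0]["pixels"];print(round(a,1),round(np.minimum(s,m).sum()/np.maximum(s,m).sum(),2),end="; ")
E
```

```text
time: 6.75
ee_pos: [0.6474, 0.2637, 0.0766]
tcp_rot: [135.5, 0.2, -174.1]
wrist_force: [-0.4, -0.4, -1.3]
opening: -0.0
grasp_force: 0.4
t 6.75 local now [ 38.6 -51.3  76.6] rot [ 135.5    0.2 -174.1] F [-0.4 -0.4 -1.3] q [ 5.6 23.2  5.7 72.7 44.5 -0.5] target [0.643 0.287 0.099]
[0,0.4,8.1,0.1,1.1,0,0] [0,0.4,8.1,-0.1,1.1,0,0] [0,0.4,8.1,-0.2,1.1,0,0] [0,0.4,8.1,-0.4,1.1,0,0]
0.65 [265.1, 253.1, 81.1, 68.1]
0.0 0.67; 0.1 0.76; 0.2 0.85; 0.3 0.95; 0.4 0.94; 0.5 0.86; 0.6 0.8; 0.7 0.75; 0.8 0.71; 0.9 0.68; 1.0 0.65; 1.1 0.61; 1.2 0.55; 1.3 0.5; 1.4 0.45;
```

Flap at ≈0.34 rad, matching the plan. Continuing.

```bash
cat > flapang.py <<'E'
from fit import *
from plan import SH
c=viewer.camera("scene");o=finder.outline_of("scene","flap"); m=o[0]["pixels"]
A=np.arange(0,2,.05); S_=[(lambda s:np.minimum(s,m).sum()/np.maximum(s,m).sum())(sil(c,SH,flap(a))) for a in A]; i=int(np.argmax(S_)); print("flap",round(A[i],2),"iou",round(S_[i],2),"conf",round(o[0]["conf"],2))
E
python3 -m inch '[[[0,0,8,0,1,0,0],[0,0,8,0,1,0,0],[0,0,8,0,1,0,0],[0,0,8,0,1,0,0],[0,0,0,0,0,0,0]]]'
python3 flapang.py; python3 plan.py s 37 -2 118 20 0 5 1
```

```text
time: 7.48
ee_pos: [0.6447, 0.288, 0.0984]
tcp_rot: [139.5, 0.2, -174.0]
wrist_force: [-0.5, -1.2, 0.5]
opening: 0.0002
grasp_force: 0.4
flap 0.65 iou 0.98 conf 0.56
t 7.58 local now [ 38.2 -27.7  97.3] rot [ 1.395e+02  1.000e-01 -1.740e+02] F [ 1.  -0.8 -0.6] q [ 8.8 21.4  7.1 73.1 40.4  3.8] target [0.641 0.313 0.118]
[0,0.2,6.6,0.2,4.1,0,0] [0,0.2,6.6,-0.3,4.1,0,0] [0,0.2,6.5,-0.8,4.1,0,0] [0,0.2,6.5,-1.2,4.1,0,0] [0,0.2,6.4,-1.7,4.1,0,0]
```

```bash

python3 -m inch '[[[0,0,6.5,0,4,0,0],[0,0,6.5,0,4,0,0],[0,0,6.5,-1,4,0,0],[0,0,6.5,-1,4,0,0],[0,0,6.5,-2,4,0,0],[0,0,0,0,0,0,0]]]'
python3 flapang.py; python3 plan.py s 37 4 95 0 0 5 1
```

```text
time: 8.32
ee_pos: [0.6419, 0.3134, 0.1187]
tcp_rot: [159.5, 0.2, -174.0]
wrist_force: [0.9, -0.4, 0.0]
opening: 0.0002
grasp_force: 0.4
flap 1.0 iou 0.95 conf 0.65
t 8.43 local now [ 38.2  -2.6 117.7] rot [ 1.594e+02  1.000e-01 -1.741e+02] F [ 1.2 -0.4 -0.5] q [18.1 21.6 15.1 79.  20.1 12.9] target [0.64  0.319 0.095]
[0,0.2,-0.4,4.7,4.1,0,-0] [0,0.2,-0,4.7,4.1,0,-0] [0,0.2,0.3,4.7,4.1,0,-0] [0,0.2,0.7,4.7,4.1,0,-0] [0,0.2,1,4.6,4.1,0,-0]
```

Before descending, the hand's body must get behind the bead rather than land on top of it, so I tilt more, push the flap near upright, then roll upright going down.

```bash
python3 plan.py s 37 25 92 38 0 5 1;
```

```text
t 8.43 local now [ 38.2  -2.6 117.7] rot [ 1.594e+02  1.000e-01 -1.741e+02] F [ 1.2 -0.4 -0.5] q [18.1 21.6 15.1 79.  20.1 12.9] target [0.638 0.339 0.092]
[0,0.3,3.4,6.7,-3.5,0,-0] [0,0.2,3,6.9,-3.5,0,-0] [0,0.2,2.5,7.1,-3.5,0,-0] [0,0.2,2.1,7.2,-3.5,0,-0] [0,0.2,1.6,7.4,-3.5,0,-0]
```

```bash

python3 -m inch '[[[0,0,3.5,6.5,-3.5,0,0],[0,0,3,7,-3.5,0,0],[0,0,2.5,7,-3.5,0,0],[0,0,2,7,-3.5,0,0],[0,0,1.5,7.5,-3.5,0,0],[0,0,0,0,0,0,0]]]'
python3 plan.py s 37 27 62 38 0 3 1;python3 flapang.py;
python3 - <<'E'
from h import *
a=[viewer.camera(n) for n in("wrist","scene")]; 
i=[a[0]["pixels"],cv2.resize(a[1]["pixels"][140:320,170:400],(640,501))[:480]]
cv2.imwrite("pics/open.png",cv2.resize(np.hstack(i)[:,:,::-1],(800,300)))
E
```

```text
time: 9.18
ee_pos: [0.639, 0.3379, 0.0912]
tcp_rot: [142.0, -0.0, -174.2]
wrist_force: [0.4, -0.0, 0.1]
opening: 0.0002
grasp_force: 0.0
t 9.18 local now [37.9 23.3 91.2] rot [ 142.    -0.  -174.2] F [ 0.4 -0.   0.1] q [14.  20.8  6.5 69.4 37.5 10.3] target [0.638 0.341 0.062]
[0,0.3,-5,8.4,-0,0,-0.1] [0,0.3,-5,8.4,-0,0,-0.1] [0,0.3,-5,8.4,-0,0,-0.1]
flap 1.2 iou 0.94 conf 0.81
```

View pics/open.png

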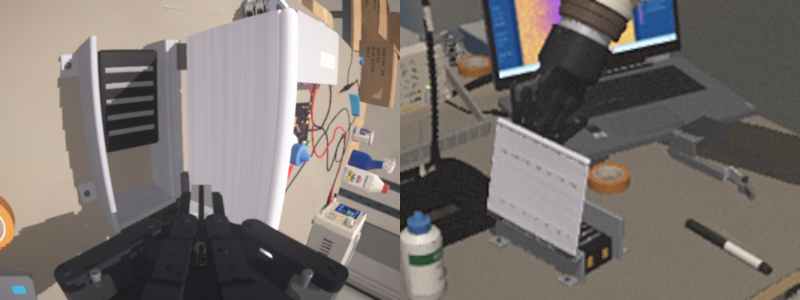

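The wrist view shows the flap held near upright. The black pack lies in the bay with its rear edge around panel (108,152)–(158,143), i.e. full-frame (173,243)–(253,229), and free space behind it. Next I measure that edge.

```bash
cat > wr.py <<'E'
from h import *
def wback(c,uv,z):
    f=f_of(c); R=np.array(c["R"]);t=np.array(c["t"]); d=np.array([uv[0]-c["cx"],uv[1]-c["cy"]]); r=np.hypot(*d); th=r/f
    ray=R.T@np.array([*(d/r*np.sin(th)),np.cos(th)]); o=-R.T@t; return o+ray*(z-o[2])/ray[2]
E
python3 - <<'E'
from wr import *; from plan import *
c=viewer.camera("wrist"); o=finder.outline_of("wrist","pack"); m=o[0]["pixels"].astype(np.uint8); print(o[0]["conf"],o[0]["extent"])
k=max(cv2.findContours(m,0,2)[0],key=cv2.contourArea); q=cv2.approxPolyDP(k,6,True)[:,0]
oo,F=frame("s")
for uv in list(q)+[(173,243),(253,229)]: print(uv,np.round(F.inv().apply(wback(c,uv,.032)-oo)*1e3,1))
print(np.round(F.inv().apply(wback(c,finder.mark_of("wrist","pack")[0]["position"],0)-oo)*1e3,1))
E
python3 plan.py s 37 27 62 38 0 3 1
```

```text
t 9.47 local now [38.4 25.1 92.9] rot [ 1.42e+02  1.00e-01 -1.74e+02] F [-0.2 -1.4  0.2] q [14.1 20.8  6.7 69.4 37.5 10.3] target [0.638 0.341 0.062]
[0,0.5,-5.8,8.5,-0,0,0] [0,0.5,-5.8,8.5,-0,0,0] [0,0.5,-5.8,8.5,-0,0,0]Traceback (most recent call last):
  File "<stdin>", line 2, in <module>
IndexError: list index out of range
```

```bash
python3 - <<'E'
from wr import *; from plan import *
c=viewer.camera("wrist"); oo,F=frame("s")
g=cv2.cvtColor(c["pixels"],cv2.COLOR_RGB2GRAY)
m=((g<60)).astype(np.uint8); m[:70]=0;m[270:]=0;m[:,:150]=0;m[:,275:]=0
k=max(cv2.findContours(cv2.morphologyEx(m,3,np.ones((15,15))),0,2)[0],key=cv2.contourArea); print(cv2.boundingRect(k))
for uv in list(cv2.approxPolyDP(k,6,True)[:,0])+[(173,243),(253,229)]: print(uv,np.round(F.inv().apply(wback(c,uv,.032)-oo)*1e3,1))
E
```

```text
(155, 83, 96, 160)
[155  83] [-64.  -22.9  32. ]
[169 242] [ 12.1 -22.3  32. ]
[248 226] [12.6 22.1 32. ]
[247  93] [-57.5  24.4  32. ]
[236 114] [-46.9  18.   32. ]
[212 125] [-42.1   4.9  32. ]
[210 139] [-35.4   3.5  32. ]
[191 145] [-33.4  -6.4  32. ]
[181 167] [-23.5 -12.2  32. ]
[162 167] [-24.7 -21.6  32. ]
(173, 243) [ 13.  -20.3  32. ]
(253, 229) [14.9 25.  32. ]
```

Pack rear edge is at local x ≈ +14 mm (in the 12–20 range it must be), so x = 36 clears it. Going down.

```bash

python3 -m inch '[[[0,0.5,-6,8.5,0,0,0],[0,0.5,-6,8.5,0,0,0],[0,0.5,-6,8.5,0,0,0],[0,0,0,0,0,0,0]]]'
python3 plan.py s 36 14 42 15 0 6 1;python3 flapang.py
```

```text
time: 10.02
ee_pos: [0.6368, 0.3408, 0.0599]
tcp_rot: [142.0, -0.0, -174.1]
wrist_force: [-0.2, -1.2, -0.7]
opening: -0.0003
grasp_force: 0.0
t 10.03 local now [36.1 26.4 59.9] rot [ 142.    -0.  -174.1] F [-0.2 -1.2 -0.7] q [14.3 21.6  3.9 65.9 37.5 10.5] target [0.638 0.328 0.042]
[0,0,-3.5,1.1,3.8,0,-0] [0,0,-3.4,1.3,3.8,0,-0] [0,0,-3.3,1.5,3.8,0,-0] [0,0,-3.2,1.8,3.8,0,-0] [0,0,-3.1,2,3.8,0,-0] [0,0,-2.9,2.2,3.8,0,-0]Traceback (most recent call last):
  File "flapang.py", line 3, in <module>
    c=viewer.camera("scene");o=finder.outline_of("scene","flap"); m=o[0]["pixels"]
                                                                    ~^^^
IndexError: list index out of range
```

```bash

python3 -m inch '[[[0,0,-3.5,1,4,0,0],[0,0,-3.5,1,4,0,0],[0,0,-3.5,1.5,4,0,0],[0,0,-3,2,4,0,0],[0,0,-3,2,3.5,0,0],[0,0,-3,2,3.5,0,0],[0,0,0,0,0,0,0]]]'
python3 plan.py s 36 2 10 2 0 6 1;python3 flapang.py
```

```text
time: 11.0
ee_pos: [0.6391, 0.329, 0.0446]
tcp_rot: [165.0, 0.2, -174.0]
wrist_force: [0.1, -0.8, 0.8]
opening: -0.0
grasp_force: 0.0
t 11.0 local now [37.2 14.5 44.6] rot [ 165.     0.2 -174. ] F [ 0.1 -0.8  0.8] q [21.6 23.9 11.  72.8 14.4 16.1] target [0.639 0.316 0.01 ]
[0,0.2,-3.5,5,2.2,0,0] [0,0.2,-3.3,5.2,2.2,0,0] [0,0.2,-3.1,5.3,2.2,0,0] [0,0.2,-2.9,5.4,2.2,0,0] [0,0.2,-2.7,5.5,2.2,0,0] [0,0.2,-2.5,5.6,2.2,0,0]
flap 1.45 iou 0.93 conf 0.83
```

```bash

python3 -m inch '[[[0,0,-3.5,5,2,0,0],[0,0,-3,5,2,0,0],[0,0,-3,5.5,2,0,0],[0,0,-3,5.5,2,0,0],[0,0,-2.5,5.5,2,0,0],[0,0,-2.5,5.5,2,0,0],[0,0,0,0,0,0,0]]]'
python3 plan.py s 0 0 10 2 0 6 1;python3 flapang.py
```

```text
time: 11.98
ee_pos: [0.6418, 0.3176, 0.0121]
tcp_rot: [177.0, 0.4, -174.0]
wrist_force: [1.9, 0.6, 12.4]
opening: -0.0
grasp_force: 0.0
t 11.97 local now [38.6  2.9 12.1] rot [ 177.     0.4 -174. ] F [ 1.9  0.6 12.4] q [25.3 27.5 13.3 74.5  2.7 19.3] target [0.604 0.311 0.01 ]
[0,6.4,-0.5,0.3,0.2,0.1,-0] [0,6.4,-0.5,0.3,0.2,0.1,-0] [0,6.4,-0.5,0.3,0.2,0.1,-0] [0,6.4,-0.5,0.3,0.2,0.1,-0] [0,6.4,-0.5,0.3,0.2,0.1,-0] [0,6.4,-0.5,0.3,0.2,0.1,-0]
flap 1.65 iou 0.87 conf 0.57
```

```bash

python3 -m inch '[[[0,0,0,-6,0,0,0],[0,0,0,0,0,0,0]]]'
python3 - <<'E'
from h import *
print(bot.get_obs()["wrist_force"])
a=[viewer.camera(n) for n in("wrist","scene")]; 
i=[a[0]["pixels"],cv2.resize(a[1]["pixels"][140:320,170:400],(640,501))[:480]]
cv2.imwrite("pics/in.png",cv2.resize(np.hstack(i)[:,:,::-1],(800,300)))
E
```

```text
time: 12.32
ee_pos: [0.6404, 0.3162, 0.0156]
tcp_rot: [177.0, 0.1, -174.1]
wrist_force: [0.4, -1.5, 0.7]
opening: 0.0003
grasp_force: 0.0
[ 0.35596631 -1.45692751  0.67602871]
```

View pics/in.png

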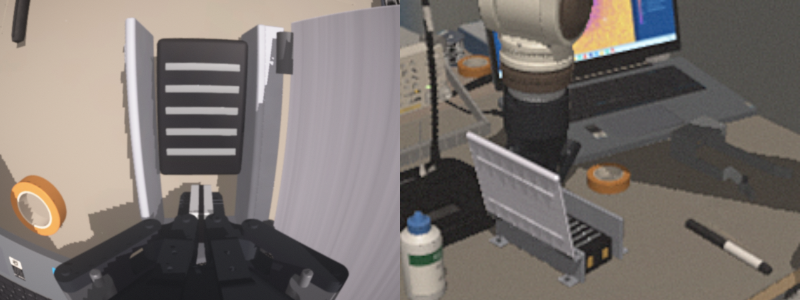

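The fingers stand behind the pack, inside the bay (wrist panel (200,190)), and the flap leans on the hand. I draw the pack out.

```bash

python3 -m inch '[[[0,6,0,0,0,0,0],[0,6,0,0,0,0,0],[0,6,0,0,0,0,0],[0,6,0,0,0,0,0],[0,6,0,0,0,0,0],[0,6,0,0,0,0,0],[0,6,0,0,0,0,0],[0,6,0,0,0,0,0]]]'
python3 plan.py s -66 1 16 3 0 9 1
```

```text
time: 13.42
ee_pos: [0.5923, 0.3112, 0.0153]
tcp_rot: [177.0, 0.1, -174.1]
wrist_force: [2.2, -0.4, -1.1]
opening: 0.0001
grasp_force: 1.0
t 13.43 local now [-11.3   1.7  15.3] rot [ 1.770e+02  1.000e-01 -1.741e+02] F [ 2.2 -0.4 -1.1] q [26.6 21.1  5.2 72.9  2.7 20.6] target [0.538 0.305 0.016]
[0,6.1,-0.1,-0.1,-0,0,-0] [0,6.1,-0.1,-0.1,-0,0,-0] [0,6.1,-0.1,-0.1,-0,0,-0] [0,6.1,-0.1,-0.1,-0,0,-0] [0,6.1,-0.1,-0.1,-0,0,-0] [0,6.1,-0.1,-0.1,-0,0,-0] [0,6.1,-0.1,-0.1,-0,0,-0] [0,6.1,-0.1,-0.1,-0,0,-0] [0,6.1,-0.1,-0.1,-0,0,-0]
```

```bash

python3 -m inch '[[[0,4,0,0,0,0,0],[0,6,0,0,0,0,0],[0,7,0,0,0,0,0],[0,7,0,0,0,0,0],[0,7,0,0,0,0,0],[0,7,0,0,0,0,0],[0,7,0,0,0,0,0],[0,7,0,0,0,0,0]]]'
python3 plan.py s -66 1 16 3 0 1 1; python3 flapang.py
python3 - <<'E'
from h import *; from plan import *
oo,F=frame("s")
for n in("top","scene"):
    c=viewer.camera(n)
    for r in finder.mark_of(n,"pack")[:1]: print(n,r["conf"],np.round(F.inv().apply(back(c,r["position"])-oo)*1e3,1))
E
```

```text
time: 14.42
ee_pos: [0.5406, 0.3058, 0.0153]
tcp_rot: [177.0, 0.2, -174.1]
wrist_force: [3.6, 0.0, 0.5]
opening: -0.0
grasp_force: 1.5
t 14.43 local now [-63.3   1.8  15.3] rot [ 177.     0.2 -174.1] F [3.6 0.  0.5] q [28.3 14.6 -3.  71.1  2.7 22.3] target [0.538 0.305 0.016]
[0,2.7,-0.8,-0.8,-0,0.2,-0.1]
flap 1.6 iou 0.9 conf 0.76
scene 0.88 [-110.6    3.1    0. ]
```

```bash

python3 -m inch '[[[0,7,0,0,0,0,0],[0,0,0,0,0,0,0],[0,-4,0,0,0,0,0],[0,0,0,-25,0,0,0],[0,0,0,-30,0,0,0],[0,0,0,-30,0,0,0],[0,0,0,-30,0,0,0],[0,0,0,-30,0,0,0]]]'
python3 -m inch '[[[100,0,0,-20,0,0,0],[100,0,0,-10,0,0,0],[100,0,0,0,0,0,0],[100,0,0,0,0,0,0],[100,0,0,0,0,0,0],[100,0,0,0,0,0,0]]]'
python3 flapang.py
cat > packpose.py <<'E'
from fit import *; from wr import *; from plan import *
k=__import__("sys").argv[1]; oo,F=frame(k)
for n in("top","scene"):
    c=viewer.camera(n)
    for r in finder.mark_of(n,"pack")[:1]: print(n,round(r["conf"],2),np.round(F.inv().apply(back(c,r["position"])-oo)*1e3,1))
    o=finder.outline_of(n,"pack")
    for r in o[:1]:
        m=r["pixels"].astype(float); p0=[*(back(c,r["extent"][:2],.016)[:2]),.1]
        p,f=fit([c],[m],lambda:[prism([(.04,.025),(-.04,.025),(-.04,-.025),(.04,-.025)],0,.032)],p0)
        print(n,"pose",np.round(p,4),"misfit",round(f,3),"conf",round(r["conf"],2),"local",np.round(F.inv().apply(np.array([p[0],p[1],0])-oo)*1e3,1))
E
python3 packpose.py s
```

```text
time: 15.72
ee_pos: [0.5385, 0.298, 0.1609]
tcp_rot: [177.0, 0.1, -174.1]
wrist_force: [-0.4, -0.5, 0.3]
opening: -0.0002
grasp_force: 0.0
time: 16.48
ee_pos: [0.5383, 0.2964, 0.1894]
tcp_rot: [177.0, 0.1, -174.1]
wrist_force: [-0.1, 0.4, -0.1]
opening: 0.0854
grasp_force: 0.0
flap 0.0 iou 0.94 conf 0.93
top 0.57 [-125.   178.8    0. ]
scene 0.76 [-112.     5.8    0. ]
scene pose [0.4834 0.3008 0.0754] misfit 0.101 conf 0.56 local [-120.7    2.7    0. ]
```

Flap shut, pack out at local x ≈ −120. Now I grasp it from above across its width, high on its sides.

```bash
python3 plan.py s -121 2.5 15 0 100 6 1
```

```text
t 16.88 local now [-66.4  -7.3 189.9] rot [ 1.770e+02  1.000e-01 -1.741e+02] F [0.7 0.1 0.2] q [27.6 12.  13.3 90.1  2.7 21.7] target [0.483 0.301 0.015]
[100,9.2,0.1,29.2,0.5,0,-0] [100,9.2,0.4,29.2,0.5,0,-0] [100,9.2,0.6,29.2,0.5,0,-0] [100,9.1,0.9,29.2,0.5,0,-0] [100,9.1,1.1,29.2,0.5,0,-0] [100,9.1,1.4,29.2,0.5,0,-0]
```

```bash

python3 -m inch '[[[100,27,0,0,1.5,0,0],[100,28,1,29,1.5,0,0],[100,0,2,29,0,0,0],[100,0,3,29,0,0,0],[100,0,3,25,0,0,0],[100,0,0,0,0,0,0]]]'
python3 plan.py s -121 2.5 15 0 100 3 1
python3 - <<'E'
from h import *
c=viewer.camera("wrist"); save(c,"grasp"); o=finder.outline_of("wrist","pack"); print([(x["conf"],x["extent"]) for x in o[:1]])
E
```

```text
time: 17.62
ee_pos: [0.4819, 0.2999, 0.0761]
tcp_rot: [-179.9, -0.0, -174.0]
wrist_force: [-0.9, 0.3, 0.4]
opening: 0.0849
grasp_force: 0.0
t 17.62 local now [-122.2    2.1   76.1] rot [-179.9   -0.  -174. ] F [-0.9  0.3  0.4] q [31.9  7.3 -4.6 78.2 -0.1 26. ] target [0.483 0.301 0.015]
[100,-0.4,0.2,20.4,-0,-0,-0] [100,-0.4,0.2,20.4,-0,-0,-0] [100,-0.4,0.2,20.4,-0,-0,-0]
[(0.95, [319.6, 262.1, 95.7, 138.2])]
```

View pics/grasp.png

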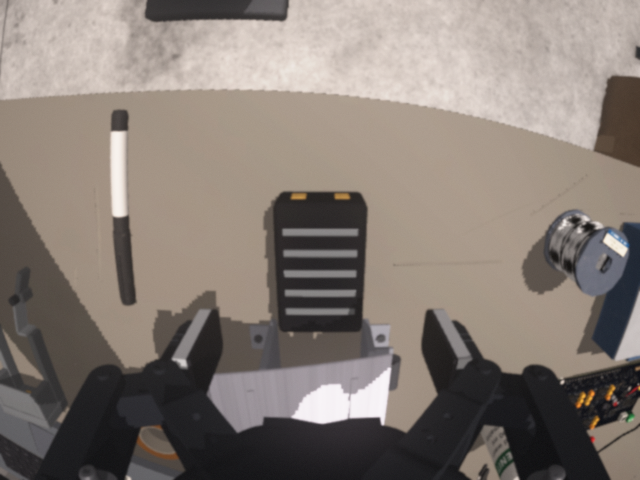

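The wrist view shows the pack centred between the open fingers, ends at rows ~195 and ~331, aligned, with the marker clear to the left. I check its centre with the calibration.

```bash
python3 - <<'E'
from wr import *; from plan import *
c=viewer.camera("wrist"); oo,F=frame("s"); m=finder.outline_of("wrist","pack")[0]["pixels"]
for uv in [(275,331),(362,331),(276,204),(365,204)]: print(uv,np.round(F.inv().apply(wback(c,uv,.032)-oo)*1e3,1))
E
```

```text
(275, 331) [-80.1 -25.9  32. ]
(362, 331) [-80.1  26.8  32. ]
(276, 204) [-158.7  -21.5   32. ]
(365, 204) [-158.6   25.2   32. ]
```

```bash

python3 -m inch '[[[100,-1,0,20,0,0,0],[100,-1,0,20,0,0,0],[100,0,0,20,0,0,0],[45,0,0,0,0,0,0],[45,0,0,0,0,0,0],[45,0,0,0,0,0,0],[45,0,0,0,0,0,0],[45,0,0,0,0,0,0]]]' 40
python3 plan.py d -130 0 55 0 45 8 1
```

```text
time: 18.82
ee_pos: [0.486, 0.301, 0.0197]
tcp_rot: [180.0, 0.3, -174.1]
wrist_force: [0.5, -2.1, 6.4]
opening: 0.0486
grasp_force: 43.4
t 18.82 local now [-111.4  283.    19.7] rot [ 180.     0.3 -174.1] F [ 0.5 -2.1  6.4] q [31.8  8.9 -9.1 71.7 -0.1 25.9] target [0.483 0.017 0.055]
[45,4,-35.2,-4.4,0,0,0.3] [45,3.8,-35.2,-4.4,0,0,0.3] [45,3.6,-35.3,-4.4,0,0,0.3] [45,3.4,-35.3,-4.4,0,0,0.3] [45,3.2,-35.3,-4.4,0,0,0.3] [45,3,-35.3,-4.4,0,0,0.3] [45,2.8,-35.3,-4.4,0,0,0.3] [45,2.5,-35.4,-4.4,0,0,0.3]
```

```bash

python3 -m inch '[[[45,4,0,-6,0,0,0],[45,4,0,-15,0,0,0],[45,4,0,-15,0,0,0],[45,3,-20,0,0,0,0],[45,3,-35,0,0,0,0.5],[45,3,-35,0,0,0,0.5],[45,3,-35,0,0,0,0.5],[45,3,-35,0,0,0,0.5]]]'
python3 plan.py d -140 0 55 0 45 5 1
python3 - <<'E'
from h import *
c=viewer.camera("wrist"); 
o=finder.outline_of("wrist","pack"); print([(x["conf"],x["extent"]) for x in o[:1]])
E
```

```text
time: 19.82
ee_pos: [0.4724, 0.1367, 0.0538]
tcp_rot: [-180.0, 0.1, -176.1]
wrist_force: [0.6, 0.4, -4.9]
opening: 0.049
grasp_force: 42.5
t 19.82 local now [-134.   119.8   53.8] rot [-1.800e+02  1.000e-01 -1.761e+02] F [ 0.6  0.4 -4.9] q [ 16.2  -2.7 -17.4  75.2  -0.1  12.3] target [0.473 0.017 0.055]
[45,1.5,-23.9,-0.2,-0,0,0.2] [45,1.5,-23.9,-0.2,-0,0,0.2] [45,1.4,-23.9,-0.2,-0,0,0.2] [45,1.3,-24,-0.2,-0,0,0.2] [45,1.3,-24,-0.2,-0,0,0.2]
[(0.64, [322.6, 299.4, 135.3, 183.2])]
```

```bash

python3 -m inch '[[[45,1.5,-24,0,0,0,0.2],[45,1.5,-24,0,0,0,0.2],[45,1.5,-24,0,0,0,0.2],[45,1,-24,0,0,0,0.2],[45,1,-24,0,0,0,0.2],[45,0,0,0,0,0,0]]]'
python3 plan.py d -140 0 55 0 45 1 1
python3 - <<'E'
from wr import *; from plan import *
c=viewer.camera("wrist"); save(c,"dockw"); oo,F=frame("d")
for k in("dock_mouth","dock_seat","dock"):
    for r in finder.mark_of("wrist",k)[:1]: print(k,round(r["conf"],2),np.round(r["position"]),np.round(F.inv().apply(wback(c,r["position"],0)-oo)*1e3,1))
E
```

```text
time: 20.68
ee_pos: [0.4735, 0.0172, 0.0538]
tcp_rot: [-180.0, 0.1, -177.2]
wrist_force: [0.1, 0.1, -4.4]
opening: 0.0491
grasp_force: 43.2
t 20.68 local now [-139.5    0.4   53.8] rot [-1.800e+02  1.000e-01 -1.772e+02] F [ 0.1  0.1 -4.4] q [  2.1  -5.2 -19.8  75.3  -0.   -0.7] target [0.473 0.017 0.055]
[45,0.5,-0.4,-1.2,-0,0.1,-0.3]
dock_seat 0.26 [126. 293.] [-118.6 -128.9    0. ]
```

View pics/dockw.png

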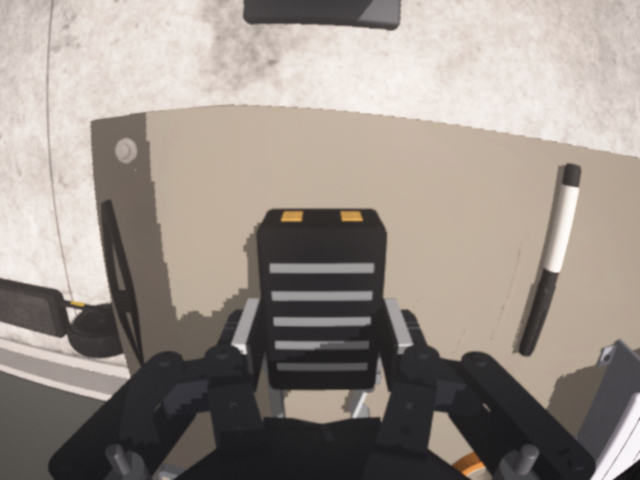

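The wrist view looks back toward the robot. The pack is level in the grip, its dock-facing end at row 388 (cols 272–377), and the two flare tips show below it at about (281,390) and (364,391), nearly symmetric. Checking with calibration:

```bash
python3 - <<'E'
from wr import *; from plan import *
c=viewer.camera("wrist"); oo,F=frame("d")
for z,l in((.014,[(277,390),(284,390),(360,391),(368,391)]),(.066,[(272,388),(377,388),(259,230),(385,230)])):
    for uv in l: print(uv,np.round(F.inv().apply(wback(c,uv,z)-oo)*1e3,1))
E
```

```text
(277, 390) [-56.  -27.2  14. ]
(284, 390) [-56.1 -22.6  14. ]
(360, 391) [-55.   26.7  14. ]
(368, 391) [-54.8  32.   14. ]
(272, 388) [-105.1  -21.    66. ]
(377, 388) [-104.8   27.6   66. ]
(259, 230) [-181.7  -21.    66. ]
(385, 230) [-181.5   25.7   66. ]
```

```bash

python3 -m inch '[[[45,0,-0.5,11,0,0,-0.3],[45,0,0,11,0,0,0],[45,0,0,11,0,0,0],[45,0,0,0,0,0,0]]]'
python3 -m inch '[[[45,-8,0,0,0,0,0],[45,-8,0,0,0,0,0],[45,-8,0,0,0,0,0],[45,-6,0,0,0,0,0],[45,-5,0,0,0,0,0],[45,0,0,0,0,0,0]]]'
python3 packpose.py d;python3 plan.py d -110 0 20 0 45 1 1
```

```text
time: 21.42
ee_pos: [0.4736, 0.0181, 0.0199]
tcp_rot: [-180.0, 0.1, -176.8]
wrist_force: [-0.1, 0.3, -4.2]
opening: 0.0487
grasp_force: 44.1
time: 22.18
ee_pos: [0.5091, 0.02, 0.0208]
tcp_rot: [-180.0, 0.1, -176.8]
wrist_force: [0.3, -0.1, -3.6]
opening: 0.0485
grasp_force: 44.1
top 0.6 [-1.019e+02  1.000e-01  0.000e+00]
top pose [0.5049 0.0237 0.1102] misfit 0.639 conf 0.85 local [-107.8    5.1    0. ]
scene 0.88 [-108.5    7.5    0. ]
scene pose [0.5101 0.0193 0.1032] misfit 0.328 conf 0.88 local [-102.8    0.4    0. ]
t 22.48 local now [-104.1    1.2   20.9] rot [-1.800e+02  1.000e-01 -1.768e+02] F [-0.4  0.  -4.4] q [  2.3   0.6 -17.8  71.4  -0.   -1. ] target [0.503 0.018 0.02 ]
[45,5.9,-1.2,0.9,-0,0.1,0.1]
```

```bash

python3 -m inch '[[[45,-4,0,0,0,0,0],[45,-4,0,0,0,0,0],[45,0,0,0,0,0,0]]]'
python3 -m inch '[[[45,-4,0,0,0,0,0],[45,-4,0,0,0,0,0],[45,0,0,0,0,0,0]]]'
python3 - <<'E'
from wr import *; from plan import *
a=[viewer.camera(n) for n in("top","scene")]
cv2.imwrite("pics/mouth.png",np.hstack([cv2.resize(c["pixels"][r:r+100,q:q+100],(400,400),interpolation=2)[:,:,::-1] for c,r,q in((a[0],180,345),(a[1],180,310))]))
E
```

```text
time: 22.85
ee_pos: [0.5172, 0.0204, 0.0209]
tcp_rot: [-180.0, 0.1, -176.8]
wrist_force: [-0.8, -0.4, -4.3]
opening: 0.0487
grasp_force: 44.1
time: 23.22
ee_pos: [0.5249, 0.0204, 0.0206]
tcp_rot: [-179.9, 0.1, -176.8]
wrist_force: [-0.0, -5.2, -6.2]
opening: 0.0484
grasp_force: 43.9
```

View pics/mouth.png

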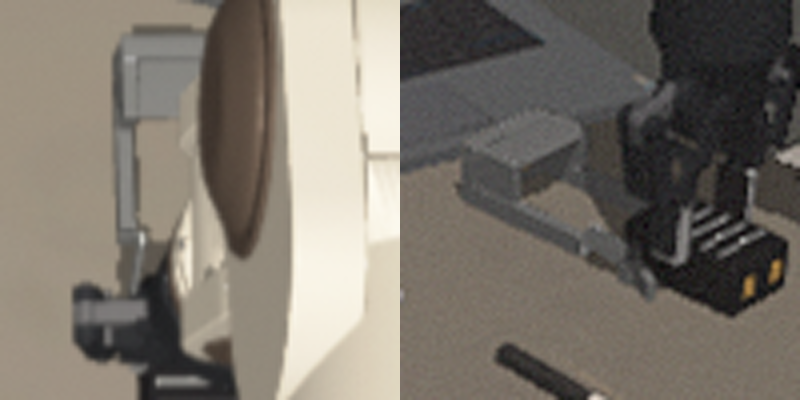

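The scene view shows the pack's front entering the flare, and the −5 N sideways force says it sits about 1 mm too far left. Correcting, then going on.

```bash

python3 -m inch '[[[45,0,-1.5,0,0,0,0],[45,0,0,0,0,0,0]]]'
python3 -m inch '[[[45,-3,0,0,0,0,0],[45,-3,0,0,0,0,0],[45,0,0,0,0,0,0]]]';python3 plan.py d -80 0 20 0 45 1 1
```

```text
time: 23.58
ee_pos: [0.5249, 0.0195, 0.0209]
tcp_rot: [180.0, 0.1, -176.8]
wrist_force: [0.2, -3.0, -6.6]
opening: 0.0491
grasp_force: 43.9
time: 23.95
ee_pos: [0.5315, 0.0198, 0.0211]
tcp_rot: [-180.0, 0.2, -176.8]
wrist_force: [-0.2, -2.6, -5.7]
opening: 0.0485
grasp_force: 44.0
t 23.95 local now [-81.5  -0.2  21.1] rot [-180.     0.2 -176.8] F [-0.2 -2.6 -5.7] q [  2.1   3.6 -14.7  71.5  -0.   -1.1] target [0.533 0.02  0.02 ]
[45,-1.5,0.2,1.1,-0,0.2,0.1]
```

```bash

python3 -m inch '[[[45,0,-0.5,1,0,0,0],[100,0,0,0,0,0,0],[100,0,0,0,0,0,0],[100,0,0,0,0,0,0],[100,0,0,-25,0,0,0],[100,0,0,-25,0,0,0],[0,30,0,0,0,0,0],[0,35,0,0,0,0,0]]]'
python3 -m inch '[[[0,0,0,0,0,0,0],[0,0,0,0,0,0,0],[0,0,0,0,0,0,0]]]'
python3 plan.py d -147 0 12 0 0 2 1; python3 packpose.py d
```

```text
time: 24.95
ee_pos: [0.4657, 0.0157, 0.0701]
tcp_rot: [180.0, 0.2, -176.7]
wrist_force: [-0.6, 0.0, 0.2]
opening: 0.0516
grasp_force: 0.0
time: 25.32
ee_pos: [0.4667, 0.0157, 0.0698]
tcp_rot: [-180.0, 0.2, -176.8]
wrist_force: [-0.1, 0.2, 0.1]
opening: 0.0003
grasp_force: 0.0
t 25.32 local now [-146.4   -0.8   69.8] rot [-180.     0.2 -176.8] F [-0.1  0.2  0.1] q [  1.9  -6.6 -19.2  77.2  -0.   -1.3] target [0.466 0.016 0.012]
[0,0.4,0.4,28.9,-0,0.1,0] [0,0.4,0.4,28.9,-0,0.1,0]
top 0.95 [-79.4  -2.8   0. ]
top pose [0.5392 0.0268 0.0968] misfit 0.502 conf 0.79 local [-73.3   6.4   0. ]
scene 0.63 [-80.8   7.9   0. ]
scene pose [0.5291 0.0206 0.0013] misfit 0.15 conf 0.86 local [-83.8   0.7   0. ]
```

```bash

python3 -m inch '[[[0,0,0,29,0,0,0],[0,0,0.5,29,0,0,0],[0,0,0,0,0,0,0],[0,-7,0,0,0,0,0],[0,-7,0,0,0,0,0],[0,-7,0,0,0,0,0],[0,-7,0,0,0,0,0],[0,-7,0,0,0,0,0]]]'
python3 -m inch '[[[0,-6,0,0,0,0,0],[0,-6,0,0,0,0,0],[0,-6,0,0,0,0,0],[0,-6,0,0,0,0,0]]]'
python3 plan.py d -36 0 12 0 0 8 1
```

```text
time: 26.62
ee_pos: [0.5008, 0.0179, 0.0131]
tcp_rot: [-180.0, 0.1, -176.8]
wrist_force: [-10.4, -0.6, 9.1]
opening: 0.0
grasp_force: 5.4
time: 27.12
ee_pos: [0.5248, 0.0191, 0.0131]
tcp_rot: [-180.0, 0.1, -176.8]
wrist_force: [-9.6, -1.5, 7.0]
opening: -0.0001
grasp_force: 4.7
t 27.12 local now [-88.1  -0.5  13.1] rot [-1.800e+02  1.000e-01 -1.768e+02] F [-9.6 -1.5  7. ] q [  2.1   3.1 -16.1  70.7  -0.   -1.1] target [0.577 0.023 0.012]
[0,-6.5,0.1,0.1,-0,0,0] [0,-6.5,0.1,0.1,-0,0,0] [0,-6.5,0.1,0.1,-0,0,0] [0,-6.5,0.1,0.1,-0,0,0] [0,-6.5,0.1,0.1,-0,0,0] [0,-6.5,0.1,0.1,-0,0,0] [0,-6.5,0.1,0.1,-0,0,0] [0,-6.5,0.1,0.1,-0,0,0]
```

```bash
python3 packpose.py d
python3 - <<'E'
from wr import *; from plan import *
a=[viewer.camera(n) for n in("wrist","scene")]
cv2.imwrite("pics/push.png",np.hstack([cv2.resize(a[0]["pixels"][180:480,120:520],(400,300))[:,:,::-1],cv2.resize(a[1]["pixels"][190:265,320:420],(400,300),interpolation=2)[:,:,::-1]]))
E
```

```text
top 0.58 [-36.9   0.5   0. ]
top pose [0.5938 0.037  0.1   ] misfit 0.793 conf 0.49 local [-18.3  13.5   0. ]
scene 0.64 [-30.8  17.    0. ]
scene pose [0.5818 0.0194 0.1399] misfit 0.382 conf 0.96 local [-31.2  -3.4   0. ]
```

View pics/push.png

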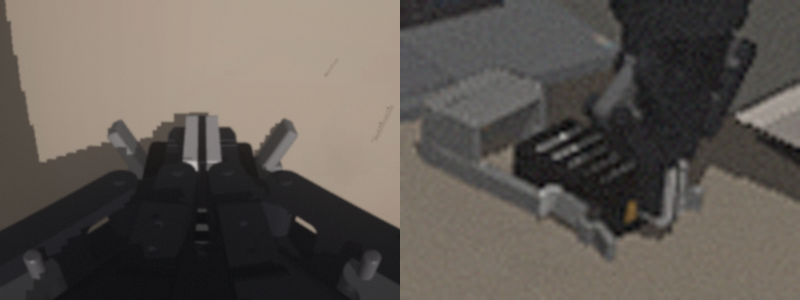

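The pack lies flat between the rails, its front approaching the hood (scene panel (530,160)). I continue pushing.

```bash

python3 -m inch '[[[0,-4,0,-1.5,0,0,0],[0,-6,0,0,0,0,0],[0,-6,0,0,0,0,0],[0,-6,0,0,0,0,0]]]'
python3 -m inch '[[[0,-6,0,0,0,0,0],[0,-6,0,0,0,0,0],[0,-6,0,0,0,0,0]]]'
python3 plan.py d -36 0 13 0 0 3 1
```

```text
time: 28.02
ee_pos: [0.5473, 0.0206, 0.0133]
tcp_rot: [-180.0, 0.1, -176.8]
wrist_force: [-2.8, -2.0, -0.6]
opening: -0.0003
grasp_force: 1.6
time: 28.4
ee_pos: [0.5653, 0.0217, 0.0135]
tcp_rot: [-180.0, 0.1, -176.8]
wrist_force: [-3.8, -1.2, -1.4]
opening: 0.0003
grasp_force: 1.7
t 28.4 local now [-47.6  -0.2  13.5] rot [-1.800e+02  1.000e-01 -1.768e+02] F [-3.8 -1.2 -1.4] q [  2.2   8.5 -10.3  71.1  -0.   -1. ] target [0.577 0.023 0.013]
[0,-3.9,0.1,0.2,-0,0,0] [0,-3.9,0.1,0.2,-0,0,0] [0,-3.9,0.1,0.2,-0,0,0]
```

Pack's rear is at ≈ −58; home is −24 minus the finger (TCP ≈ −35). Careful final approach.

```bash

python3 -m inch '[[[0,-3,0,0,0,0,0],[0,-3,0,0,0,0,0],[0,-3,0,0,0,0,0]]]'
python3 -m inch '[[[0,-2,0,0,0,0,0],[0,-1,0,0,0,0,0],[0,0,0,0,0,0,0]]]'; python3 plan.py d -36 0 13 0 0 3 1
```

```text
time: 28.78
ee_pos: [0.574, 0.0223, 0.0135]
tcp_rot: [180.0, 0.1, -176.7]
wrist_force: [-3.0, 1.0, -2.4]
opening: 0.0003
grasp_force: 1.3
time: 29.15
ee_pos: [0.5753, 0.0224, 0.0136]
tcp_rot: [180.0, -0.0, -176.7]
wrist_force: [-12.3, -0.7, 4.6]
opening: -0.0001
grasp_force: 6.3
t 29.15 local now [-37.6  -0.   13.6] rot [ 180.    -0.  -176.7] F [-12.3  -0.7   4.6] q [ 2.2 10.  -8.6 71.5  0.  -1. ] target [0.577 0.023 0.013]
[0,-0.5,0,0.2,0,-0,0] [0,-0.5,0,0.2,0,-0,0] [0,-0.5,0,0.2,0,-0,0]
```

```bash

python3 -m inch '[[[0,-2,0,0,0,0,0],[0,0,0,0,0,0,0]]]'
python3 -m inch '[[[0,5,0,0,0,0,0],[0,25,0,0,0,0,0],[0,25,0,-10,0,0,0],[0,20,0,-50,0,0,0],[0,40,0,-50,0,0,0],[0,50,0,-50,0,0,0],[0,20,0,-10,0,0,0],[0,0,0,0,0,0,0]]]'
python3 packpose.py d; python3 flapang.py
python3 - <<'E'
from h import *
a=[viewer.camera(n) for n in("top","scene")]
cv2.imwrite("pics/seat.png",np.hstack([cv2.resize(c["pixels"][r:r+100,q:q+80],(400,500),interpolation=2)[:,:,::-1] for c,r,q in((a[0],180,355),(a[1],180,325))]))
E
```

```text
time: 29.4
ee_pos: [0.5753, 0.0224, 0.0136]
tcp_rot: [180.0, -0.3, -176.8]
wrist_force: [-22.6, -0.8, 12.3]
opening: 0.0002
grasp_force: 11.8
time: 30.4
ee_pos: [0.4012, 0.0125, 0.178]
tcp_rot: [-180.0, 0.4, -176.8]
wrist_force: [0.1, 0.0, -0.0]
opening: -0.0001
grasp_force: 0.0
top 0.92 [15.5  6.1  0. ]
top pose [0.6114 0.0229 0.1058] misfit 0.357 conf 0.75 local [-1.5 -1.5  0. ]
scene 0.57 [17.5  8.2  0. ]
scene pose [0.6285 0.0158 0.1129] misfit 0.425 conf 0.58 local [15.2 -9.5  0. ]
flap 0.0 iou 0.94 conf 0.62
```

View pics/seat.png

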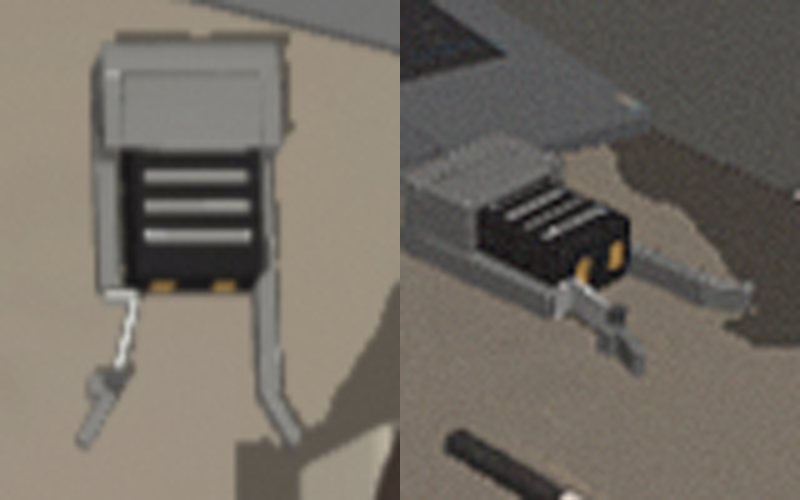

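The top view shows the pack home under the hood, with its rear end at row ~290. The catch hook at (135,295) has snapped back behind it, and the flap is shut. I hand the job in.

```bash
python3 -c "
from h import *
print(bot.job_done())"
```

```text
the job is handed in; nothing more can be done
None
```

I handed the job in at about 31 s of the 72 s allowed. The pack is seated in the dock with the catch snapped back behind it, the flap is shut and the robot is clear of everything. I checked this in the camera views; the hand-in gave no verdict.

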